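Close a test cassette in the bench press

ROBOT

A 7-joint arm with a two-finger parallel gripper is mounted at the origin on the work surface. World frame = base frame: x ahead of the robot, y to its left, z up, the work surface at z = 0. Lengths are in m, angles in rad, forces in N, time in s.
With the tool pointing down it reaches from about 0.4 to 0.85 m from the base axis. Payload 10.4 kg.
Tool frame: the origin (TCP) lies at the very end of the fingers, on their centre line; the grasp point (between the pads) lies 19 mm behind it; z points along the fingers, y is the direction in which the jaws open and shut (so a half turn about z gives the same grasp; the last joint's range is limited). The gripper opens to 87 mm and grips with 3 to 60 N. Pads are 19 mm wide; open, the fingers measure 117 mm over their backs; the gripper's body (75 mm by 190 mm) begins 51 mm behind the grasp point.
Start: joints at [-1.371, 0.332, -0.065, 1.46, 0.022, 1.35, -0.088], TCP at [0.138, 0.61, 0.223] pointing down, gripper open.
Joint ranges: [-2.6, 2.6], [-0.5, 2.12], [-1.47, 1.34], [0.16, 2.42], [-1.27, 4.41], [0.06, 2.06], [-2.6, 2.6]. Speed limits (rad/s): [2.22, 2.22, 2.79, 2.79, 3.14, 3.14, 3.14].

INTERFACE

Orientations are given as a unit quaternion [x, y, z, w].
In Python, from bench import r, eyes, job gives the robot as it stands. The module is installed in compiled form; this text tells all that it offers.
- The arm moves only by the tool play_rows, never from a script. Its argument "motion" is a list of rows, each a list of 7 numbers: the shift along the tool's x, y, z as a fraction of full scale, then the turn, a rotation vector about the tool's x, y, z as a fraction of full scale, then the opening in per cent of the stroke, from 0 (shut) to 100 (fully open). A call has 1 to 5 rows; each row is the pose to reach, as a shift and turn from the pose commanded when the call began, along the tool's axes at that moment; what a row does not reach only later rows make up. Full scale, the value 1, is 0.2 m for a shift and 90 degrees for a turn. A row lasts 1/8 s, in which the tool goes at most 62.5 mm and 10.7 degrees, less where a joint would pass 70% of its speed; a pose out of reach is approached as far as the arm can. A call with a number of a shift or a turn outside -1 to 1 is refused whole. A call with a gripper value outside its range is refused whole. The fingers move at their own pace and stop on an object; "squeeze" is the grip in N (left out, the last holds). Time passes only in rows, so rows that repeat a pose let the fingers close. It gives the time, the measured TCP pose, the force and the opening at its end, in the units of the state.
- r.read_state(): the state, without advancing time (a new reading comes with each control period).
- eyes.camera(name): name is "scene" or "top"; returns a dict with "image" (384x512x3 uint8, red, green, blue), "mtx" (3x3 intrinsics, pixels), "R" (3x3) and "t" (3): a world point X has camera coordinates R X + t. Camera axes: x right, y down, z forward; pixel columns grow to the right and rows downward; lengths in m; the calibration is good to about 2 mm. A picture is of the moment at which its call begins. There is no depth.
- job.close_job(): hands the job in, once; it reports no verdict.
Trained networks look in a picture, given as the dict that the camera call returned (one of the last four; its "shot" number tells which), for a name from the list of things; names that differ only in an ending like _2 or _b are one class to them, and where a whole thing is asked for, a point or a joint stands for the part that bears it (a point fixed in the world has none). Each returns a list of dicts, best first, with "p" (0 to 1); they miss things now and then, are a little off and sometimes report something else, mostly with a low value. They report only what shows in the picture. A call takes as long as a camera call.
- eyes.regions_of(picture, label): "region" (384x512 bool, what is visible of it) and "xy" ([column, row] in pixels, amid what is visible of it).
- eyes.landmark_of(picture, label): "xy" ([column, row] in pixels: a listed point, or the origin of a listed thing).
The state is a dict: "time": time; "joint_positions": joint angles; "joint_vel": joint speeds; "joint_torque": joint torques, N m; "ee_pos": TCP position; "eef_rot": TCP orientation; "ft_force": force on the tool from outside, world axes, zero at the start; "torque": the same for the moment, N m; "width": finger opening in m.
Only numpy, scipy, OpenCV 4.12 (cv2) and the standard library are available. Lean on these libraries where they do the work, as an engineer would, in place of code of your own. Each camera call takes 0.05 s, during which the arm holds its last target. There are 200 camera calls.

TASK

Press the two halves of the test cassette together in the small bench press: wind the handwheel clockwise (seen from above) until the carriage with the cassette rests against its stop, then flip the safety catch on top of the press over, away from the lever, and only after that pull the lever towards the front of the press to the end of its stroke. It springs back, so finish while holding it there, pulled all the way, with the gripper; leave the things standing about where they are.

Things in the scene. Friction and masses are not known exactly. Their poses are not given: they have to be found in the camera images.
- press: Grey bench press, fixed; base 250 x 280 x 16 mm. Origin on the table below the ram; x points to the press's back, y to its left seen from the robot, z up; within 0.2 rad of square to the robot. Head: y -30 to +30 mm, x -40 to +105, top at 150 mm, on a column at the back. Handwheel on a gearbox at the left front, lever on the head's right side, catch on top of the head.
- carriage (a joint): Aluminium carriage that bears the white cassette and slides under the head along the press's -y; 0 = far left, 0.090 m = against the steel stop block (hard end). It starts anywhere from 0 to 0.035. Driven by the handwheel only, 8.0 mm per radian (50 mm a turn); it stays where it is left.
- wheel_hub (a point): Centre of the handwheel's upper face, 96 mm above the table: dark wheel, outer diameter 96 mm, level, turning about the vertical; friction asks about 2 to 4 N at the crank knob. Clockwise from above moves the carriage to the stop.
- crank_knob (a point): Centre of the black upright crank knob on the wheel, a free-spinning round grip 16 mm across and 35 mm tall (98 to 133 mm above the table), 36 mm from the wheel's axis; it goes round with the wheel.
- catch (a joint): Safety catch hinged on top of the head about the press's x axis; 0 = closed: its bar lies across to the right in front of the lever and blocks it; 1.3 rad = fully over to the left (hard end), bar up and lever free; at 1.0 or more it counts as flipped. Starts between 0 and 0.15; friction (about 1 to 1.5 N at the ball) holds it where it is left.
- catch_ball (a point): Black ball, 18 mm across, at the tip of the catch's thumb piece, which is a thin rod in front of the head. The ball swings on a 45 mm radius about catch_pivot in the press's y-z plane; at joint 0 it leans 0.6 rad from upright to the right (-y), at 1.3 it leans 0.7 rad to the left (+y).
- catch_pivot (a point): Fixed point on the catch's hinge axis level with the ball's plane: 50 mm in front of the press's origin, 158 mm above the table.
- lever (a joint): Press lever, hinged on the right side of the head about the press's y axis; 0 = at rest, leaning 0.5 rad from upright to the back; grows as it is pulled to the front (towards -x of the press); 1.15 rad = end of stroke (hard end, ram on the cassette, leaning 0.65 rad to the front). A spring returns it: about 3 N at the grip at rest, 12 N at the end.
- lever_grip (a point): Middle of the lever's round black grip, 20 mm across and 72 mm long, lying level along the press's y and sticking out to the right from the lever's steel arm; about 225 mm above the table at rest. It moves on a 120 mm radius about lever_pivot.
- lever_pivot (a point): Fixed point on the lever's hinge axis, level (in y) with the middle of the grip, 120 mm above the table.
- dropper_a_mid (a point): Centre of a small white dropper bottle, 22 mm across, 61 mm tall, standing in front of the press. Leave alone.
- dropper_b_mid (a point): Centre of another such dropper bottle, standing right of the press. Leave alone.
- pen_mid (a point): Centre of a blue pen, 130 mm long, lying right of the press. Leave alone.
- cup_mid (a point): Centre of a white cup, 70 mm across, 85 mm tall, standing behind the press. Leave alone.
- timer_mid (a point): Centre of a flat white timer, 65 x 65 x 18 mm, left of the press. Leave alone.
- cassette_a_mid (a point): Centre of a spare white cassette, 70 x 22 x 6 mm, lying in front of the press. Leave alone.
- cassette_b_mid (a point): Centre of another spare cassette, same size, lying in front of the press. Leave alone.
- wipes_mid (a point): Centre of a box of wipes, 110 x 90 x 45 mm, left behind the press. Leave alone.

How it is judged:
By the outcome, as a careful person would: the job done as asked, in the order asked, and still so for the second after the job is handed in, while the arm keeps its last pose, push and grip.
It also fails if it takes over 72 s, if anything falls off the work surface, if the arm or the gripper's body presses on something with over 40 N, if the wrist force passes 120 N, or if a joint passes its speed limit or range.

## Working session

There is one attempt and no reset: what is moved stays moved. The work goes in short steps, Python scripts to look and compute and a tool call to move; the robot and the scene stay as the last step left them, time stands still between calls to the robot, and variables do not carry over. Pictures are saved under pics/ and viewed, about 8 in all and at most 12, crops included, and the job is handed in when it is done.

Besides the shell and the picture viewer there is one more tool, called after "Call:" by a JSON object that holds its "op" and its "data", one argument or row to a line. play_rows: Moves the arm, as the interface text tells. Shift numbers are shares of 0.2 m and turn numbers shares of 90 degrees, none past 1 either way. Its arguments: {"type":"object","properties":{"motion":{"type":"array","items":{"type":"array","items":{"type":"number"}}},"squeeze":{"type":"number"}},"required":["motion"]}

```bash
mkdir -p pics
cat > h.py <<'E'
import numpy as np, cv2
from bench import r, eyes, job
from scipy.spatial.transform import Rotation as Ro
def ray(p,xy):
    d=p["R"].T@np.linalg.inv(p["mtx"])@np.array([xy[0],xy[1],1.]); return -p["R"].T@p["t"], d/np.linalg.norm(d)
def tri(obs):
    A=np.zeros((3,3));b=np.zeros(3)
    for p,xy in obs:
        c,d=ray(p,xy);M=np.eye(3)-np.outer(d,d);A+=M;b+=M@c
    X=np.linalg.solve(A,b); return X,[float(np.linalg.norm(np.cross(X-ray(p,xy)[0],ray(p,xy)[1]))) for p,xy in obs]
def atz(p,xy,z):
    c,d=ray(p,xy); return c+d*(z-c[2])/d[2]
def proj(p,X):
    q=p["mtx"]@(p["R"]@np.asarray(X)+p["t"]); return q[:2]/q[2]
E
python3 - <<'E'
from h import *
S=eyes.camera("scene");T=eyes.camera("top")
for n,p in(("scene",S),("top",T)): cv2.imwrite(f"pics/{n}1.png",p["image"][:,:,::-1])
np.set_printoptions(precision=4,suppress=True)
for l in ["press","carriage","wheel_hub","crank_knob","catch_ball","catch_pivot","lever_grip","lever_pivot","dropper_a_mid","pen_mid","cup_mid","wipes_mid","timer_mid"]:
    a=eyes.landmark_of(S,l);b=eyes.landmark_of(T,l)
    print(l,[(np.round(x["xy"],1),round(x["p"],2)) for x in a[:2]],[(np.round(x["xy"],1),round(x["p"],2)) for x in b[:2]])
    if a and b: print("   ",*tri([(S,a[0]["xy"]),(T,b[0]["xy"])]))
print(r.read_state())
E
```

```text
press [(array([240.5, 246.3]), 0.61)] [(array([262.7, 209.8]), 0.65)]
    [0.5804 0.0513 0.0046] [0.005079906079746294, 0.005079906079746374]Traceback (most recent call last):
  File "<stdin>", line 6, in <module>
ValueError: it knows: cassette_a_mid, cassette_b_mid, catch_ball, catch_pivot, crank_knob, cup_mid, dropper_a_mid, dropper_b_mid, lever_grip, lever_pivot, pen_mid, press, timer_mid, wheel_hub, wipes_mid
```

```bash
cat > look.py <<'E'
from h import *
np.set_printoptions(precision=4,suppress=True)
def look(names):
    S=eyes.camera("scene");T=eyes.camera("top");out={}
    for l in names:
        a=eyes.landmark_of(S,l);b=eyes.landmark_of(T,l)
        print(l,[(np.round(x["xy"],1),round(x["p"],2)) for x in a[:2]],[(np.round(x["xy"],1),round(x["p"],2)) for x in b[:2]])
        if a and b: out[l]=tri([(S,a[0]["xy"]),(T,b[0]["xy"])]);print("   ",*out[l])
    return S,T,out
E
python3 - <<'E'
from look import *
S,T,o=look(["press","wheel_hub","crank_knob","catch_ball","catch_pivot","lever_grip","lever_pivot","dropper_a_mid","pen_mid","cup_mid","wipes_mid","timer_mid"])
im=np.hstack([S["image"],T["image"]])[:,:,::-1]
for n,p in(("scene",S),("top",T)): cv2.imwrite(f"pics/{n}1.png",cv2.resize(p["image"][:,:,::-1],(768,576),interpolation=cv2.INTER_CUBIC))
print(r.read_state())
E
```

```text
press [(array([240.5, 244.3]), 0.79), (array([242.2, 297.8]), 0.64)] [(array([261.2, 209.4]), 0.93)]
    [0.5801 0.0533 0.0096] [0.0033538930499292957, 0.0033538930499293486]
wheel_hub [(array([279.9, 176.8]), 0.71)] [(array([198.9, 240.4]), 0.86)]
    [0.4985 0.1872 0.1043] [3.7082926287732577e-06, 3.7082926287644825e-06]
crank_knob [(array([267. , 175.9]), 0.67)] [(array([344. , 190.7]), 0.72), (array([211.7, 242.3]), 0.44)]
    [ 0.6294 -0.0176  0.2457] [0.10004261084767517, 0.10004261084767516]
catch_ball [(array([218.8, 160.7]), 0.76)] [(array([271.1, 221.2]), 0.91), (array([302.4, 202.2]), 0.55)]
    [0.5306 0.0318 0.1979] [0.00022736532759766041, 0.00022736532759772192]
catch_pivot [(array([225.1, 177.8]), 0.75)] [(array([261.3, 224.3]), 0.72)]
    [0.5279 0.048  0.1524] [0.0031009319201237753, 0.003100931920123879]
lever_grip [(array([191.4, 183.1]), 0.71)] [(array([312. , 166.3]), 0.75)]
    [ 0.6355 -0.0498  0.2283] [0.0010633717421668176, 0.0010633717421668035]
lever_pivot [(array([189.5, 213.5]), 0.84), (array([255.6, 187.3]), 0.3)] [(array([305. , 201.4]), 0.61), (array(
[... 704 characters left out ...]
8)] [(array([138.1, 179.9]), 0.68), (array([309.5, 167.2]), 0.66)]
    [0.6495 0.3459 0.0198] [0.0008958796980247226, 0.0008958796980247664]
timer_mid [(array([319.6, 190.5]), 0.73)] []
{'time': 1.5, 'joint_positions': array([-1.3706,  0.3322, -0.0647,  1.4601,  0.0216,  1.3499, -0.0885]), 'joint_vel': array([ 0.0002, -0.0011, -0.0007, -0.    , -0.001 ,  0.0006, -0.0007]), 'joint_torque': array([ -0.0002, -62.3034,   0.0245, -39.012 ,  -0.0611,   0.0315,
         0.    ]), 'ee_pos': array([0.1381, 0.6096, 0.2226]), 'eef_rot': array([ 0.1112,  0.9938,  0.    , -0.    ]), 'ft_force': array([ 0.2223, -0.0779,  0.5577]), 'torque': array([ 0.0495, -0.0769,  0.0259]), 'width': 0.08713301008833627}
```

View pics/scene1.png

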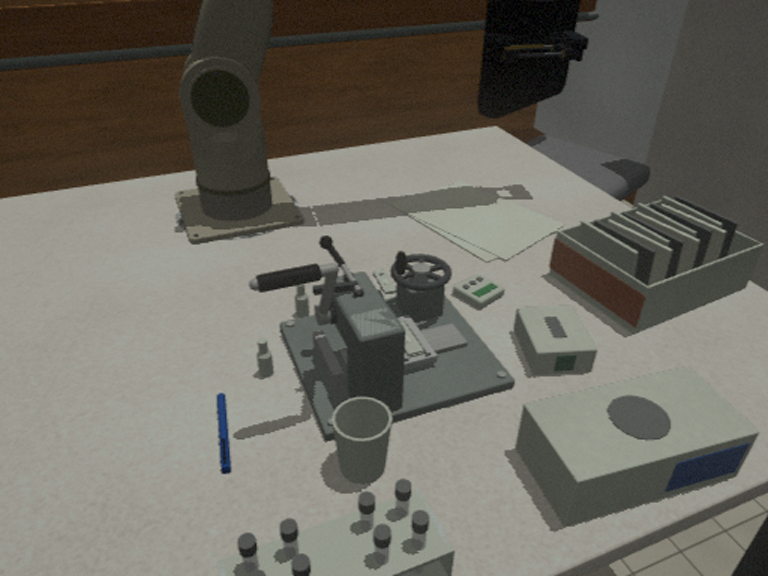

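View pics/top1.png

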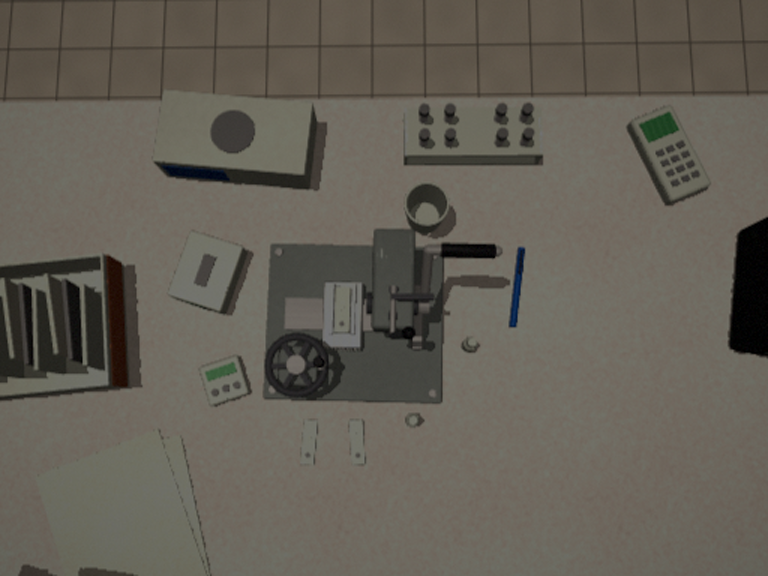

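The scene view looks from behind the press: knob near (401,262) and ball near (326,242) in the enlarged picture. In the top view the wheel is at (297,364), the knob at (319,362), the ball at (409,332) and the grip at (468,251). The networks agree, except that the top-view knob pick was wrong.

Run:
```python
from look import *
S=eyes.camera("scene");T=eyes.camera("top")
g=lambda p,l,k=0: eyes.landmark_of(p,l)[k]["xy"]
print("hub@.096",atz(S,g(S,"wheel_hub"),.096),atz(T,g(T,"wheel_hub"),.096))
kT=[x["xy"] for x in eyes.landmark_of(T,"crank_knob") if abs(x["xy"][0]-212)<15]; kS=[x["xy"] for x in eyes.landmark_of(S,"crank_knob") if abs(x["xy"][0]-267)<15]
print(kS,kT)
for z in(.1155,): print("knob",[atz(S,k,z) for k in kS],[atz(T,k,z) for k in kT])
if kS and kT: print(tri([(S,kS[0]),(T,kT[0])]))
for n,p in(("S",S),("T",T)):
    for q in eyes.regions_of(p,"crank_knob")[:2]: print(n,q["p"],q["xy"],q["region"].sum())
    for q in eyes.regions_of(p,"carriage")[:2]: print(n,"carr",q["p"],q["xy"],q["region"].sum(),atz(p,q["xy"],.04))
for c in [(270,245),(264,398),(441,402)]: print("corner",atz(T,(c[0]/1.5,c[1]/1.5),.016))
hub=(atz(S,g(S,"wheel_hub"),.096)+atz(T,g(T,"wheel_hub"),.096))/2
out=[]
for p,(u,v) in((S,(225,130)),(T,(170,200))):
    im=cv2.resize(p["image"][v:v+80,u:u+(110 if p is S else 130)],None,fx=5,fy=5,interpolation=cv2.INTER_CUBIC)[:,:,::-1].copy()
    for a in np.linspace(0,2*np.pi,36):
        q=(proj(p,hub+np.array([.048*np.cos(a),.048*np.sin(a),0]))-[u,v]+.5)*5; cv2.circle(im,tuple(int(x) for x in q),2,(0,0,255),-1)
    im=np.clip(im.astype(float)*1.8,0,255).astype(np.uint8)
    out.append(cv2.copyMakeBorder(im,0,0,0,650-im.shape[1],cv2.BORDER_CONSTANT))
cv2.imwrite("pics/c1.png",cv2.resize(np.vstack(out),None,fx=.74,fy=.74))
```

```text
hub@.096 [0.487  0.1914 0.096 ] [0.4999 0.1873 0.096 ]
[[265.3, 174.7]] [[211.3, 240.9]]
knob [array([0.4938, 0.1521, 0.1155])] [array([0.4967, 0.1589, 0.1155])]
(array([0.4953, 0.1554, 0.116 ]), [0.0036691621288354086, 0.003669162128835346])
S 0.75 [280.2, 177.1] 781
S 0.44 [176.2, 238.8] 221
S carr 0.67 [277.0, 231.9] 514 [0.6057 0.1317 0.04  ]
T 0.6 [148.0, 252.5] 781
T 0.49 [212.1, 242.6] 32
T carr 0.56 [228.9, 210.3] 1166 [0.5731 0.1258 0.04  ]
corner [0.6913 0.2469 0.016 ]
corner [0.4459 0.251  0.016 ]
corner [ 0.4399 -0.026   0.016 ]
```

View pics/c1.png

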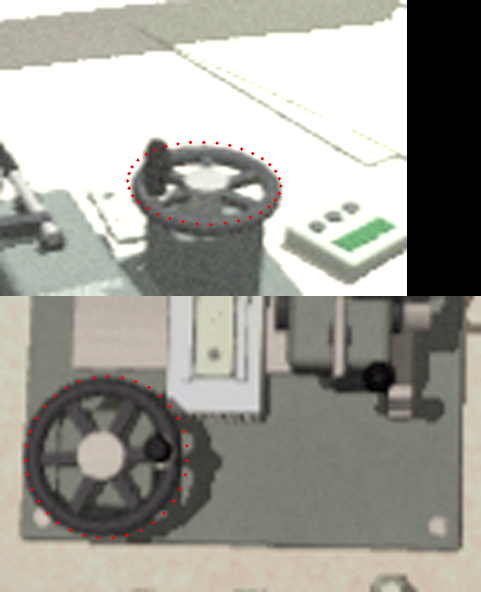

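Call:
{"op": "play_rows", "data": {
  "motion": [
    [0,0,0,0,0,0.11,60],
    [0,0,0,0,0,0.22,60],
    [0,0,0,0,0,0.33,60],
    [0,0,0,0,0,0.44,60],
    [0,0,0,0,0,0.55,60]
  ]
}}

```text
time: 2.72
ee_pos: [0.1381, 0.6096, 0.2226]
eef_rot: [0.519, 0.855, 0.0, -0.0]
ft_force: [-0.0, 1.1, -0.8]
width: 0.0536
```

Call:
{"op": "play_rows", "data": {
  "motion": [
    [0,0,0,0,0,0.11,60],
    [0,0,0,0,0,0.22,60],
    [0,0,0,0,0,0.308,60],
    [0,0,0,0,0,0.308,60]
  ]
}}

```text
time: 3.22
ee_pos: [0.138, 0.6096, 0.2226]
eef_rot: [0.707, 0.708, 0.0, -0.0]
ft_force: [0.2, 0.6, -0.0]
width: 0.0522
```

The overlay shows the hub at about (0.4955, 0.191). The knob, 36 mm to its right at about (0.496, 0.155), fits both views. Next I move above the knob.

Call:
{"op": "play_rows", "data": {
  "motion": [
    [-1,0.788,0,0,0,0,55],
    [-1,0.788,0,0,0,0,55],
    [-1,0.788,0,0,0,0,55],
    [-1,0.788,0,0,0,0,55],
    [-1,0.788,0,0,0,0,55]
  ]
}}

```text
time: 3.85
ee_pos: [0.2992, 0.4061, 0.2232]
eef_rot: [0.708, 0.706, 0.001, 0.0]
ft_force: [-1.5, 0.6, -0.4]
width: 0.0478
```

Call:
{"op": "play_rows", "data": {
  "motion": [
    [-1,0.788,0,0,0,0,55],
    [-1,0.788,0,0,0,0,55],
    [-1,0.788,0,0,0,0,55],
    [-1,0.788,0,0,0,0,55],
    [-1,0.788,0,0,0,0,55]
  ]
}}

```text
time: 4.47
ee_pos: [0.4558, 0.2061, 0.2229]
eef_rot: [0.708, 0.706, 0.0, 0.001]
ft_force: [0.7, 1.1, -0.6]
width: 0.0479
```

Call:
{"op": "play_rows", "data": {
  "motion": [
    [-0.27,0.214,0.1,0,0,0,55],
    [-0.27,0.214,0.3,0,0,0,55],
    [-0.27,0.214,0.3,0,0,0,55]
  ]
}}

```text
time: 4.85
ee_pos: [0.4944, 0.1557, 0.1602]
eef_rot: [0.706, 0.708, -0.003, -0.001]
ft_force: [0.6, -0.3, 0.4]
width: 0.0478
```

Run:
```python
from h import *
s=r.read_state();e=s["ee_pos"];print(e,s["eef_rot"],s["joint_positions"].round(2))
S=eyes.camera("scene");T=eyes.camera("top")
a=np.vstack([cv2.resize(S["image"][100:190,200:340],None,fx=4,fy=4),cv2.resize(T["image"][190:280,150:290],None,fx=4,fy=4)])[:,:,::-1].astype(float)
for p,o,y0 in((S,(200,100),0),(T,(150,190),360)):
    for X in (e,e-[0,0,.065],[.496,.155,.133]):
        q=(proj(p,X)-o)*4; cv2.circle(a,(int(q[0]),int(q[1])+y0),3,(0,0,255),-1)
cv2.imwrite("pics/c2.png",cv2.resize(np.clip(a*1.5,0,255).astype(np.uint8),None,fx=.8,fy=.8))
```

```text
[0.49441048 0.15572192 0.16024174] [ 7.06315448e-01  7.07892224e-01 -2.57010248e-03 -6.94204993e-04] [-0.91  0.15  0.57  1.85 -0.09  1.17 -0.31]
```

View pics/c2.png

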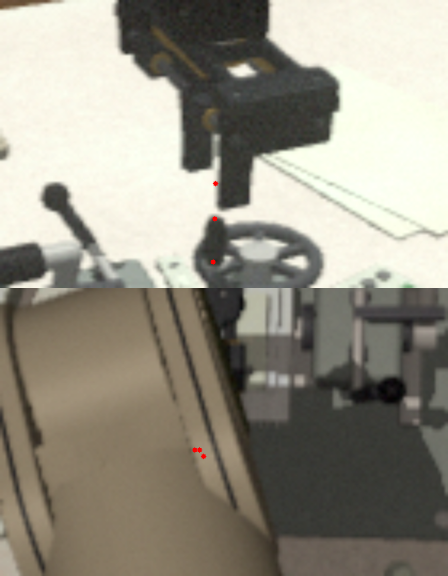

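The fingers straddle the knob: its marked top sits right between them at about (215,219). I'll descend and grip.

Call:
{"op": "play_rows", "data": {
  "motion": [
    [0,0.005,0.15,0,0,0,55],
    [0,0.005,0.28,0,0,0,55],
    [0,0.005,0.28,0,0,0,0],
    [0,0.005,0.28,0,0,0,0],
    [0,0.005,0.28,0,0,0,0]
  ],
  "squeeze": 20
}}

```text
time: 5.58
ee_pos: [0.4979, 0.1564, 0.1081]
eef_rot: [0.707, 0.707, 0.001, 0.0]
ft_force: [-0.1, 0.3, -0.1]
width: 0.0259
```

Call:
{"op": "play_rows", "data": {
  "motion": [
    [0,0,0,0,0,0,0],
    [0,0,0,0,0,0,0]
  ]
}}

```text
time: 5.82
ee_pos: [0.4974, 0.1561, 0.1072]
eef_rot: [0.707, 0.707, 0.001, -0.0]
ft_force: [-2.8, 1.8, 5.7]
width: 0.0148
```

Call:
{"op": "play_rows", "data": {
  "motion": [
    [0.0105,-0.0685,0,0,0,0,0],
    [0.052,-0.1345,0,0,0,0,0],
    [0.118,-0.176,0,0,0,0,0],
    [0.195,-0.1865,0,0,0,0,0],
    [0.2695,-0.163,0,0,0,0,0]
  ],
  "squeeze": 20
}}

```text
time: 6.45
ee_pos: [0.463, 0.2105, 0.1072]
eef_rot: [0.707, 0.707, -0.001, -0.001]
ft_force: [-1.6, -2.6, 6.7]
width: 0.0153
```

Call:
{"op": "play_rows", "data": {
  "motion": [
    [0.066,0.066,0,0,0,0,0],
    [0.09,0.156,0,0,0,0,0],
    [0.066,0.246,0,0,0,0,0],
    [0,0.312,0,0,0,0,0],
    [-0.09,0.336,0,0,0,0,0]
  ]
}}

```text
time: 7.08
ee_pos: [0.5304, 0.1919, 0.107]
eef_rot: [0.707, 0.707, -0.001, -0.002]
ft_force: [-22.9, 2.8, 20.1]
width: 0.015
```

Call:
{"op": "play_rows", "data": {
  "motion": [
    [-0.09,-0.024,0,0,0,0,0],
    [-0.156,-0.09,0,0,0,0,0],
    [-0.18,-0.18,0,0,0,0,0],
    [-0.156,-0.27,0,0,0,0,0],
    [-0.09,-0.336,0,0,0,0,0]
  ]
}}

```text
time: 7.7
ee_pos: [0.4645, 0.1712, 0.1072]
eef_rot: [0.708, 0.706, -0.001, 0.001]
ft_force: [1.7, -3.9, 5.7]
width: 0.0148
```

Run:
```python
from h import *
s=r.read_state();e=s["ee_pos"];print(e,s["ft_force"],s["width"])
S=eyes.camera("scene");T=eyes.camera("top")
for n,p in(("S",S),("T",T)):
    for q in eyes.regions_of(p,"carriage")[:2]: print(n,"carr",q["p"],q["xy"],q["region"].sum(),atz(p,q["xy"],.04))
a=np.hstack([cv2.resize(S["image"][130:270,180:320],None,fx=2.8,fy=2.8),cv2.resize(T["image"][150:290,160:300],None,fx=2.8,fy=2.8)])[:,:,::-1].astype(float)
cv2.imwrite("pics/c3.png",np.clip(a*1.6,0,255).astype(np.uint8))
```

```text
[0.46450218 0.17120897 0.10715201] [ 1.69924445 -3.88020139  5.68959887] 0.014810029593104646
S carr 0.47 [228.0, 226.2] 40 [0.54748658 0.04062672 0.04      ]
T carr 0.67 [245.5, 225.9] 441 [0.53643951 0.08695625 0.04      ]
T carr 0.27 [261.7, 205.6] 372 [0.58400008 0.04915014 0.04      ]
```

View pics/c3.png

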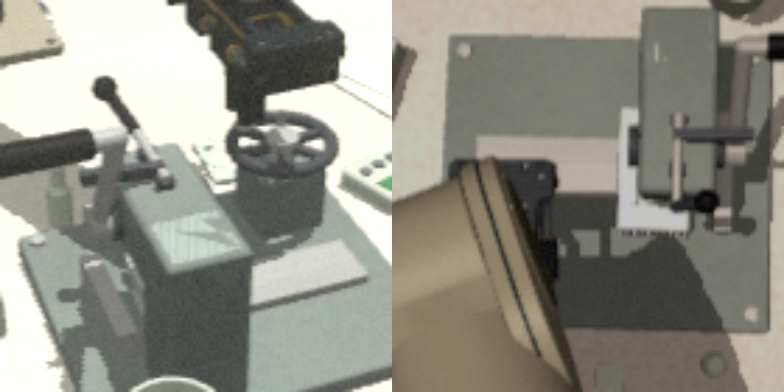

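The carriage is under the head's left edge, with about 20 mm to go. I'll continue winding, more gently.

Call:
{"op": "play_rows", "data": {
  "motion": [
    [0.0875,-0.0275,0,0,0,0,0],
    [0.1775,-0.0035,0,0,0,0,0],
    [0.2435,0.0625,0,0,0,0,0],
    [0.2615,0.106,0,0,0,0,0]
  ]
}}

```text
time: 8.4
ee_pos: [0.4861, 0.2274, 0.1071]
eef_rot: [0.707, 0.708, 0.001, -0.0]
ft_force: [-3.1, 1.0, 9.5]
width: 0.0152
```

Call:
{"op": "play_rows", "data": {
  "motion": [
    [0.006,0.0465,0,0,0,0,0],
    [0.006,0.0465,0,0,0,0,0]
  ]
}}

```text
time: 8.65
ee_pos: [0.4965, 0.2281, 0.1072]
eef_rot: [0.707, 0.707, 0.002, 0.0]
ft_force: [3.0, 4.4, 3.5]
width: 0.0146
```

Call:
{"op": "play_rows", "data": {
  "motion": [
    [-0.011,0.0615,0,0,0,0,0],
    [-0.011,0.0615,0,0,0,0,0]
  ]
}}

```text
time: 8.9
ee_pos: [0.5042, 0.2258, 0.1069]
eef_rot: [0.707, 0.708, -0.002, -0.003]
ft_force: [-18.9, 2.1, 21.1]
width: 0.0156
```

Call:
{"op": "play_rows", "data": {
  "motion": [
    [-0.031,0.054,0,0,0,0,0],
    [-0.031,0.054,0,0,0,0,0]
  ]
}}

```text
time: 9.15
ee_pos: [0.511, 0.2202, 0.1065]
eef_rot: [0.706, 0.708, -0.005, -0.006]
ft_force: [-39.4, -0.2, 36.0]
width: 0.0279
```

Firm resistance (the gripper pads are being forced open) about where the stop was predicted. I'll back off to neutral, release, lift and check the carriage.

Call:
{"op": "play_rows", "data": {
  "motion": [
    [0.031,-0.06,0,0,0,0,0],
    [0.031,-0.06,0,0,0,0,0]
  ]
}}

```text
time: 9.4
ee_pos: [0.504, 0.2241, 0.1061]
eef_rot: [0.707, 0.707, -0.002, -0.001]
ft_force: [-9.3, -0.7, 5.8]
width: 0.0148
```

Call:
{"op": "play_rows", "data": {
  "motion": [
    [0,0,0,0,0,0,50],
    [0,0,0,0,0,0,50],
    [0,0,0,0,0,0,50],
    [0,0,-0.4,0,0,0,50],
    [0,0,-0.7,0,0,0,0]
  ]
}}

```text
time: 10.02
ee_pos: [0.5059, 0.2244, 0.2328]
eef_rot: [0.707, 0.707, -0.001, 0.0]
ft_force: [0.6, 1.0, 0.3]
width: 0.0386
```

Call:
{"op": "play_rows", "data": {
  "motion": [
    [0,0,0,0,0,0,0],
    [0,0,0,0,0,0,0]
  ]
}}

```text
time: 10.28
ee_pos: [0.5061, 0.2248, 0.2313]
eef_rot: [0.707, 0.707, 0.0, -0.0]
ft_force: [-0.3, 0.6, 0.3]
width: 0.0211
```

Run:
```python
from look import *
s=r.read_state();e=s["ee_pos"];print(e,s["ft_force"],s["width"])
S,T,o=look(["catch_ball","catch_pivot","lever_grip","lever_pivot","crank_knob"])
for n,p in(("S",S),("T",T)):
    for q in eyes.regions_of(p,"carriage")[:2]: print(n,"carr",q["p"],q["xy"],q["region"].sum(),atz(p,q["xy"],.04))
a=np.hstack([cv2.resize(S["image"][130:270,180:320],None,fx=2.8,fy=2.8),cv2.resize(T["image"][150:290,190:330],None,fx=2.8,fy=2.8)])[:,:,::-1].astype(float)
cv2.imwrite("pics/c4.png",np.clip(a*1.6,0,255).astype(np.uint8))
```

```text
[0.5061 0.2248 0.2313] [-0.315   0.5971  0.3097] 0.021110369021117806
catch_ball [(array([217.6, 159.9]), 0.87)] [(array([269.1, 219.8]), 0.79), (array([315. , 228.6]), 0.21)]
    [0.5321 0.0326 0.2006] [0.0032274049670805013, 0.0032274049670805182]
catch_pivot [(array([227.6, 178.4]), 0.87)] [(array([199.8, 239.6]), 0.61), (array([261.6, 225.1]), 0.6)]
    [0.4847 0.126  0.1195] [0.05873743977050799, 0.058737439770508]
lever_grip [(array([191.1, 183. ]), 0.85)] [(array([312.5, 163.4]), 0.92)]
    [ 0.6404 -0.0509  0.2318] [0.0015157967022547672, 0.0015157967022547255]
lever_pivot [(array([189.6, 214.3]), 0.59), (array([216.5, 159.1]), 0.5)] [(array([302.8, 202. ]), 0.73)]
    [ 0.5796 -0.0435  0.1204] [0.004114148712083101, 0.004114148712083091]
crank_knob [(array([296.4, 172.6]), 0.6)] [(array([238.7, 293.2]), 0.36)]
    [0.4259 0.1742 0.0826] [0.08461298338484069, 0.08461298338484068]
S carr 0.79 [225.1, 233.8] 247 [0.5692 0.0262 0.04  ]
T carr 0.48 [259.0, 228.2] 191 [0.531  0.0556 0.04  ]
```

View pics/c4.png

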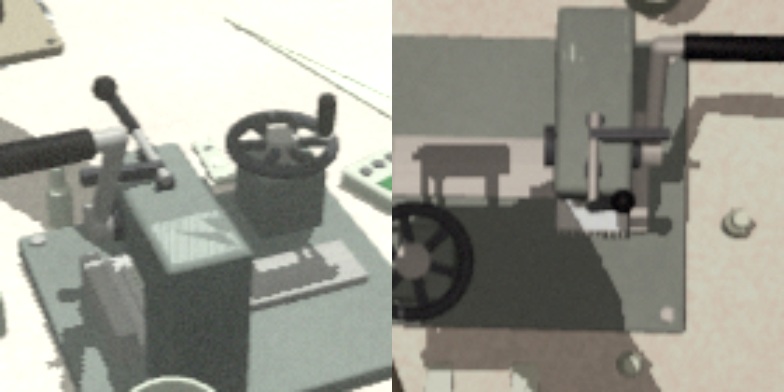

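The carriage sits under the head with its right edge against the stop block (crop row 215, column 632), and the catch ball is at crop (622,200). Next is the catch: come down to the right of the ball with the fingers shut.

Call:
{"op": "play_rows", "data": {
  "motion": [
    [-0.1,0.06,-0.15,0,0,0,0],
    [-1,0.12,-0.15,0,0,0,0],
    [-1,0.12,-0.15,0,0,0,0],
    [-1,0.12,-0.15,0,0,0,0],
    [-1,0.12,-0.15,0,0,0,0]
  ]
}}

```text
time: 11.6
ee_pos: [0.5304, 0.0196, 0.2621]
eef_rot: [0.71, 0.704, 0.0, 0.0]
ft_force: [-0.5, 0.9, -0.2]
width: 0.0005
```

Call:
{"op": "play_rows", "data": {
  "motion": [
    [-0.14,0,0,0,0,0,0],
    [-0.14,0,0.15,0,0,0,0],
    [-0.14,0,0.36,0,0,0,0],
    [-0.14,0,0.36,0,0,0,0]
  ]
}}

```text
time: 12.1
ee_pos: [0.5285, -0.0023, 0.1874]
eef_rot: [0.707, 0.708, -0.002, -0.001]
ft_force: [-0.6, 0.1, 0.7]
width: 0.0004
```

Run:
```python
from look import *
s=r.read_state();print(s["ee_pos"],s["ft_force"],s["width"])
S,T,o=look(["catch_ball"])
a=np.hstack([cv2.resize(S["image"][110:210,170:270],None,fx=4,fy=4),cv2.resize(T["image"][180:280,220:320],None,fx=4,fy=4)])[:,:,::-1].astype(float)
cv2.imwrite("pics/c5.png",np.clip(a*1.6,0,255).astype(np.uint8))
```

```text
[ 0.5285 -0.0023  0.1874] [-0.5538  0.0569  0.6561] 0.00037857110222712354
catch_ball [(array([217.6, 158.6]), 0.65)] [(array([269.9, 221.2]), 0.72)]
    [0.5295 0.0322 0.2021] [0.0019870775239288823, 0.001987077523928846]
```

View pics/c5.png

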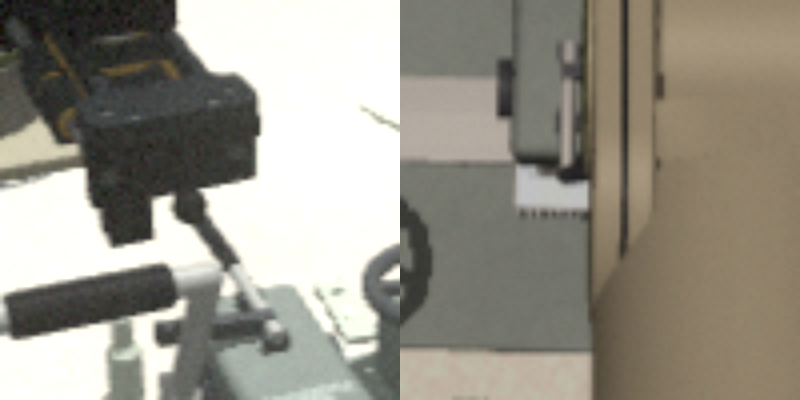

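The shut fingers (crop 130,215) stand just right of the ball (190,205) and level with it. I push left.

Call:
{"op": "play_rows", "data": {
  "motion": [
    [0.09,0,0,0,0,0,0],
    [0.18,0,0,0,0,0,0],
    [0.25,0,0,0,0,0,0],
    [0.3,0,0,0,0,0,0],
    [0.33,0,0,0,0,0,0]
  ]
}}

```text
time: 12.92
ee_pos: [0.5301, 0.063, 0.1893]
eef_rot: [0.707, 0.707, -0.001, 0.0]
ft_force: [-0.0, -11.8, -1.0]
width: 0.0005
```

Call:
{"op": "play_rows", "data": {
  "motion": [
    [0.02,0,0,0,0,0,0],
    [0.035,0,0,0,0,0,0]
  ]
}}

```text
time: 13.18
ee_pos: [0.5302, 0.0637, 0.1892]
eef_rot: [0.709, 0.705, -0.003, 0.002]
ft_force: [0.5, -25.5, 1.1]
width: 0.0006
```

Run:
```python
from look import *
s=r.read_state();print(s["ee_pos"],s["ft_force"],s["width"])
S,T,o=look(["catch_ball","catch_pivot"])
```

```text
[0.5302 0.0637 0.1892] [  0.5411 -25.505    1.1167] 0.0006066234726469502
catch_ball [(array([243.4, 160.9]), 0.84)] [(array([345.1, 192.1]), 0.33)]
    [ 0.61   -0.0319  0.2635] [0.08012383530136913, 0.0801238353013692]
catch_pivot [(array([229.1, 176.6]), 0.95)] [(array([199.5, 241.6]), 0.42)]
    [0.4807 0.1287 0.1205] [0.05645977301911353, 0.05645977301911354]
```

The catch is hard against its end. I'll back off, lift, go above the lever grip with the fingers open, and look.

Call:
{"op": "play_rows", "data": {
  "motion": [
    [-0.1,0,0,0,0,0,0],
    [-0.1,0,-0.25,0,0,0,0],
    [-0.1,0,-0.56,0,0,0,0],
    [-0.3,0.25,-0.56,0,0,0,50],
    [-0.6,0.54,-0.56,0,0,0,60]
  ]
}}

```text
time: 14.1
ee_pos: [0.6244, -0.033, 0.3029]
eef_rot: [0.705, 0.709, 0.002, 0.0]
ft_force: [0.3, 0.8, 0.6]
width: 0.0132
```

Call:
{"op": "play_rows", "data": {
  "motion": [
    [0,0,0,0,0,0,60],
    [0,0,0,0,0,0,60],
    [0,0,0,0,0,0,60]
  ]
}}

```text
time: 14.48
ee_pos: [0.6223, -0.0326, 0.302]
eef_rot: [0.706, 0.708, 0.001, -0.0]
ft_force: [1.0, 0.3, 0.4]
width: 0.0423
```

Run:
```python
from look import *
s=r.read_state();e=s["ee_pos"];print(e,s["ft_force"],s["width"])
S,T,o=look(["catch_ball","catch_pivot","lever_grip","lever_pivot"])
a=cv2.resize(S["image"][90:220,150:290],None,fx=4,fy=4)[:,:,::-1].astype(float)
b=cv2.resize(T["image"][130:260,250:330],None,fx=4,fy=4)[:,:,::-1].astype(float)
for X in(e,e-[0,0,.07],[.638,-.05,.23]):
    q=(proj(S,X)-[150,90])*4;cv2.circle(a,(int(q[0]),int(q[1])),3,(0,0,255),-1)
cv2.imwrite("pics/c6.png",cv2.resize(np.clip(np.hstack([a,b])*1.6,0,255).astype(np.uint8),None,fx=.9,fy=.9))
```

```text
[ 0.6223 -0.0326  0.302 ] [1.0269 0.276  0.3916] 0.042339810797685784
catch_ball [(array([241.3, 156.6]), 0.76)] [(array([245.4, 219.2]), 0.55)]
    [0.5338 0.0811 0.1987] [0.002064941883122266, 0.0020649418831222397]
catch_pivot [(array([227.9, 175.9]), 0.79)] [(array([263.6, 226. ]), 0.73)]
    [0.5259 0.0488 0.1552] [0.002736691709506704, 0.0027366917095066868]
lever_grip [(array([191.3, 182.8]), 0.6)] []
lever_pivot [(array([189.6, 217.8]), 0.68)] []
```

View pics/c6.png

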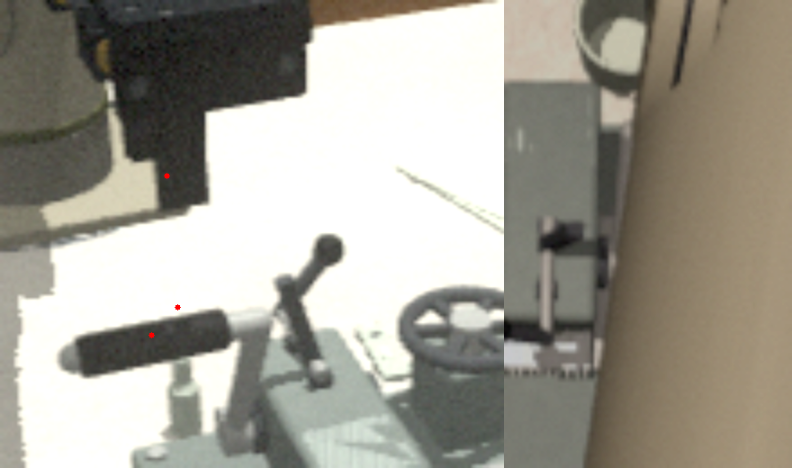

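The catch ball leans left now, about 0.64 rad by measurement, so the catch is flipped. The marked grip centre (151,335) agrees with the picture. Next I grasp the lever.

Call:
{"op": "play_rows", "data": {
  "motion": [
    [-0.087,0.08,0,0,0,0,65],
    [-0.087,0.08,0,0,0,0,65],
    [-0.087,0.08,0.2,0,0,0,65],
    [-0.087,0.08,0.44,0,0,0,65],
    [-0.087,0.08,0.44,0,0,0,65]
  ]
}}

```text
time: 15.6
ee_pos: [0.6365, -0.0503, 0.2105]
eef_rot: [0.707, 0.707, -0.002, -0.002]
ft_force: [-0.8, 0.5, 1.2]
width: 0.0566
```

Call:
{"op": "play_rows", "data": {
  "motion": [
    [0,0,0,0,0,0,0],
    [0,0,0,0,0,0,0],
    [0,0,0,0,0,0,0],
    [0,0,0,0,0,0,0]
  ],
  "squeeze": 25
}}

```text
time: 16.1
ee_pos: [0.6379, -0.0515, 0.214]
eef_rot: [0.707, 0.707, -0.0, -0.001]
ft_force: [-20.6, 0.6, 13.0]
width: 0.0246
```

Call:
{"op": "play_rows", "data": {
  "motion": [
    [0,0,0,0,0,0,0],
    [0,0,0,0,0,0,0]
  ]
}}

```text
time: 16.35
ee_pos: [0.6354, -0.0515, 0.214]
eef_rot: [0.707, 0.707, -0.002, -0.003]
ft_force: [-21.3, 3.4, 12.4]
width: 0.0193
```

Run:
```python
from look import *
s=r.read_state();print(s["ee_pos"],s["ft_force"],s["width"])
S,T,o=look(["lever_grip","lever_pivot"])
```

```text
[ 0.6354 -0.0515  0.214 ] [-21.2864   3.4084  12.4253] 0.019340273077182384
lever_grip [(array([189.6, 184.3]), 0.81)] []
lever_pivot [(array([189.9, 215.3]), 0.9)] [(array([234.9, 293.4]), 0.74)]
    [ 0.3684  0.0572 -0.0512] [0.05880289234821275, 0.05880289234821277]
```

Call:
{"op": "play_rows", "data": {
  "motion": [
    [0.004,-0.08,-0.035,0,0,0,0],
    [0.006,-0.153,-0.055,0,0,0,0],
    [0.01,-0.3,-0.074,0,0,0,0]
  ]
}}

```text
time: 17.02
ee_pos: [0.5822, -0.0497, 0.2312]
eef_rot: [0.707, 0.707, 0.003, 0.004]
ft_force: [10.5, -0.1, 6.9]
width: 0.0192
```

Call:
{"op": "play_rows", "data": {
  "motion": [
    [0.004,-0.15,0.019,0,0,0,0],
    [0.008,-0.289,0.074,0,0,0,0]
  ]
}}

```text
time: 17.27
ee_pos: [0.5241, -0.0478, 0.2167]
eef_rot: [0.707, 0.707, 0.004, 0.003]
ft_force: [10.3, 0.2, 6.9]
width: 0.019
```

Call:
{"op": "play_rows", "data": {
  "motion": [
    [0.002,-0.04,0.025,0,0,0,0],
    [0.002,-0.076,0.048,0,0,0,0],
    [0.002,-0.09,0.055,0,0,0,0],
    [0.002,-0.1,0.06,0,0,0,0]
  ]
}}

```text
time: 17.77
ee_pos: [0.505, -0.0472, 0.2044]
eef_rot: [0.707, 0.707, 0.004, 0.003]
ft_force: [17.0, -0.2, 8.4]
width: 0.0193
```

Run:
```python
from look import *
s=r.read_state();print(s["ee_pos"],s["ft_force"],s["width"])
S,T,o=look(["lever_grip","lever_pivot","catch_ball"])
```

```text
[ 0.505  -0.0472  0.2044] [16.9584 -0.1829  8.4042] 0.01928400258343645
lever_grip [(array([175.3, 152.9]), 0.6), (array([150.8, 287. ]), 0.5)] [(array([276.7, 282. ]), 0.16)]
    [ 0.4049 -0.0039  0.1598] [0.024351915687202044, 0.024351915687202023]
lever_pivot [(array([189.8, 216.1]), 0.76)] [(array([305.4, 203.9]), 0.66)]
    [ 0.577  -0.0463  0.1147] [0.000763821041334351, 0.0007638210413343385]
catch_ball [(array([242. , 158.3]), 0.53)] [(array([243.6, 222.3]), 0.78), (array([179. , 240.1]), 0.23)]
    [0.5283 0.0848 0.1911] [0.0021783473517282626, 0.0021783473517282144]
```

Call:
{"op": "play_rows", "data": {
  "motion": [
    [0,-0.02,0.015,0,0,0,0],
    [0,-0.04,0.03,0,0,0,0],
    [0,-0.04,0.03,0,0,0,0]
  ]
}}

```text
time: 18.55
ee_pos: [0.5049, -0.0472, 0.204]
eef_rot: [0.707, 0.707, 0.011, 0.01]
ft_force: [32.1, -0.2, 26.7]
width: 0.0197
```

Run:
```python
from look import *
s=r.read_state();print(s["ee_pos"],s["ft_force"],s["width"])
S,T,o=look(["catch_ball"])
a=cv2.resize(S["image"][110:240,150:310],None,fx=4.5,fy=4.5)[:,:,::-1].astype(float)
cv2.imwrite("pics/c7.png",np.clip(a*1.6,0,255).astype(np.uint8))
```

```text
[ 0.5049 -0.0472  0.204 ] [32.121  -0.1633 26.6698] 0.01965278664642337
catch_ball [(array([244.9, 155.8]), 0.53)] [(array([245. , 219.9]), 0.68), (array([138.9, 180.8]), 0.33)]
    [0.5335 0.0852 0.1992] [0.00148848901722026, 0.0014884890172201723]
```

View pics/c7.png

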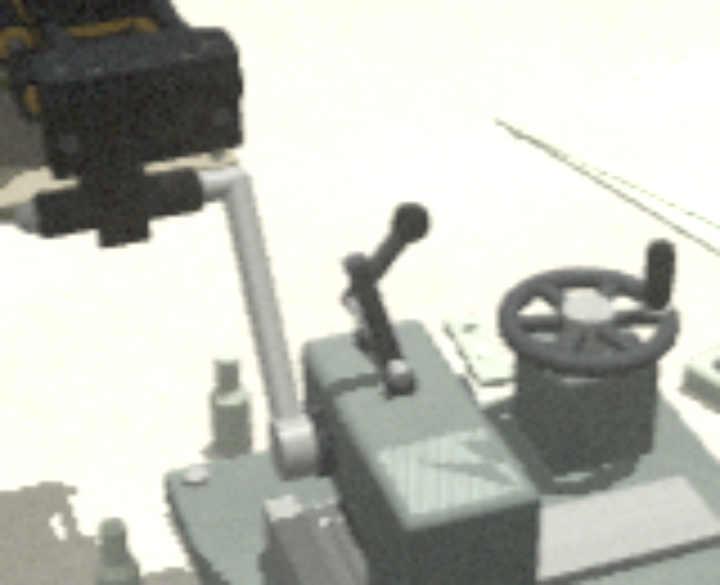

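The lever is at its hard end: force doubled with no motion. The picture shows the grip held, the lever forward and the catch over. I'll ease the push a little and hand in.

Call:
{"op": "play_rows", "data": {
  "motion": [
    [0,0.022,-0.018,0,0,0,0],
    [0,0.022,-0.018,0,0,0,0],
    [0,0.022,-0.018,0,0,0,0]
  ]
}}

```text
time: 19.12
ee_pos: [0.505, -0.0472, 0.2042]
eef_rot: [0.707, 0.707, 0.007, 0.006]
ft_force: [23.1, 0.2, 13.9]
width: 0.0194
```

Run:
```python
from h import *
s=r.read_state();print(s["time"],s["ee_pos"],s["ft_force"],s["width"])
f=s["ft_force"]
if s["ee_pos"][0]<.507 and f[0]*.796+f[2]*.605>15: print("handing in",job.close_job())
```

```text
19.125 [ 0.50497692 -0.04722717  0.20424282] [23.10892002  0.16272207 13.90970148] 0.019382747934694973
the job is handed in; nothing more can be done
handing in None
```

The cassette job is done in the order asked, and I handed it in at about 19 s of the 72 s, with the gripper still holding the lever pulled all the way.

- **Wheel:** I wound it clockwise about 1.5 turns, until the knob resisted firmly enough to force the pads open. The top view shows the carriage against the stop block. I saw no further motion under about 9 N when I eased off, before releasing the knob.
- **Catch:** I pushed it left until it met its hard end at about 25 N. After I let go, the ball measured about 0.64 rad left of upright, which is roughly 1.24 rad of joint travel (1.0 needed).
- **Lever:** I pulled it to the end of its stroke. Doubling the push from about 19 N to 42 N moved the tool less than 0.5 mm. I then eased to about 27 N, still well above the spring's 12 N, and the tool stayed put.

**Not confirmed:** the 42 N check was a finger push through the grip and lasted under half a second. I took the 40 N limit to apply only to the arm and gripper body. A few network detections were wrong or missing, mostly where the arm hid the part (knob and lever grip in the top view). I dropped those and went by the pictures and forces. I saw no contact with the loose items, but I did not re-measure them at the end.

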